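# Read the base of each yeast tin and lay it on its board

### The arm

A 6-joint arm with a two-finger parallel gripper is mounted at the origin on the work surface. World frame = base frame: x ahead of the robot, y to its left, z up, the work surface at z = 0. Lengths are in m, angles in rad, forces in N, time in s.
With the tool pointing down it reaches from about 0.4 to 0.925 m from the base axis. Payload 3.4 kg.
Tool frame: the origin (TCP) lies midway between the tips of the shut fingers; the grasp point (between the pads) lies 19 mm behind it; z points along the fingers, y is the direction in which the jaws open and shut (so a half turn about z gives the same grasp; the last joint's range is limited). The gripper opens to 85 mm and grips with 20 to 120 N. Pads are 22 mm wide; open, the fingers measure 114 mm over their backs; the gripper's body (76 mm by 85 mm) begins 54 mm behind the grasp point. The pads swing forward as they close: fully open they stand 13 mm farther back than shut.
Start: joints at [-1.333, 0.307, 1.506, -0, 1.328, -0.073], TCP at [0.176, -0.547, 0.231] pointing down, gripper open.
Joint ranges: [-3.12, 3.12], [-1.05, 2.28], [0.14, 2.33], [-1.42, 4.57], [0.1, 2.73], [-2.68, 2.68]. Speed limits (rad/s): [2.57, 2.57, 3.14, 3.14, 3.14, 3.14].

### API

Orientations are given as a unit quaternion [x, y, z, w].
In Python, from rig import arm, eyes gives the robot as it stands.
- The arm moves only by the tool move_arm, never from a script. Its argument "targets" is a list that holds one entry, the list of rows, each a list of 7 numbers: the closure, from -1 (fully open) to 1 (shut), so that 0 is half open, then the shift along the tool's x, y, z scaled (see below), then the turn, a rotation vector about the tool's x, y, z scaled (see below). In form: [[[hand, tx, ty, tz, ax, ay, az], ...]]. A call has exactly 10 rows; each row shifts and turns the commanded pose from where the row before left it, along the tool's axes as they then stand; what a row does not reach is not made up. The controller multiplies each number of a shift by 0.2 m and each number of a turn by 0.08 rad. A row lasts 1/8 s, in which the tool goes at most 62.5 mm and 10.7 degrees, less where a joint would pass 70% of its speed; a pose out of reach is approached as far as the arm can. A call with a number of a shift or a turn outside -1 to 1 is refused whole. A call with a gripper value outside its range is refused whole. The fingers move at their own pace and stop on an object; "force" is the grip in N (left out, the last holds). Time passes only in rows, so rows that do not move let the fingers close, or fill a call up. It gives the time, the measured TCP pose, the force and the opening at its end, in the units of the state.
- arm.read_state(): the state, without advancing time (a new reading comes with each control period).
- eyes.capture(name): name is "scene" or "top"; returns a dict with "image" (420x560x3 uint8, red, green, blue), "fx", "fy", "cx", "cy" (pixels), "camera_from_world" (4x4, takes a point from world to camera coordinates). Camera axes: x right, y down, z forward; pixel columns grow to the right and rows downward; lengths in m; the calibration is good to about 2 mm. A picture is of the moment at which its call begins. There is no depth.
- arm.sign_off(): hands the job in, once; it reports no verdict.
The state is a dict: "clock": time; "joint_pos": joint angles; "joint_velocities": joint speeds; "joint_torque": joint torques, N m; "position": TCP position; "tool_rot": TCP orientation; "contact_force": force on the tool from outside, world axes, zero at the start; "torque": the same for the moment, N m; "width": finger opening in m.
Only numpy, scipy, OpenCV 4.12 (cv2) and the standard library are available. Lean on these libraries where they do the work, as an engineer would, in place of code of your own. Each camera call takes 0.05 s, during which the arm holds its last target. There are 200 camera calls.

### The job

Two yeast tins that look alike stand on the bakery table; under one is a bar, under the other a ring. Turn each tin over onto its side so that the mark on its underside can be read, before it goes down onto a board, and leave it lying on its side in the middle of the wooden board that carries the same mark. Its underside may face any way, so long as the tin lies flat on its side.

Things in the scene. Friction and masses are not known exactly. Their poses are not given: they have to be found in the camera images.
- bar_tin_center (a point): square white yeast tin with a brown label band, 44 x 44 mm, 52 mm tall plus a round dark lid 34 mm wide, 8 mm high; 0.1 to 0.21 kg. Under it is a single straight black bar, 34 x 9 mm; else the two tins look the same. Point: centre of the square body, 26 mm above the underside. z runs from underside to lid (up at the start), x and y square to the flat sides. It starts standing on the table, x pointing away from the robot within 20 degrees.
- bar_board: flat wooden board, fixed, 170 mm (x) by 130 mm (y), 15 mm thick, no rim; a straight black bar about 30 mm across is on its top, 64 mm from the middle, at the end nearer the robot. Origin: centre of its underside, on the table; the top is 15 mm higher. x points away from the robot (within 12 degrees), y to the left, z up. The two boards may be swapped left and right.
- ring_tin_center (a point): square white yeast tin with a brown label band, 44 x 44 mm, 52 mm tall plus a round dark lid 34 mm wide, 8 mm high; 0.1 to 0.21 kg. Under it is a black ring, 34 mm across; else the two tins look the same. Point: centre of the square body, 26 mm above the underside. z runs from underside to lid (up at the start), x and y square to the flat sides. It starts standing on the table, x pointing away from the robot within 20 degrees.
- ring_board: flat wooden board, fixed, 170 mm (x) by 130 mm (y), 15 mm thick, no rim; a black ring about 30 mm across is on its top, 64 mm from the middle, at the end nearer the robot. Origin: centre of its underside, on the table; the top is 15 mm higher. x points away from the robot (within 12 degrees), y to the left, z up. The two boards may be swapped left and right.
Mind the look-alikes: they are no part of the job. What is shaped like the part that bears ring_tin_center but blue or pink is not meant.

How it is judged:
By the outcome, as a careful person would: the job done as asked, in the order asked, and still so for the second after the job is handed in, with the robot touching nothing.
It also fails if it takes over 64 s, if anything falls off the work surface, if the arm or the gripper's body presses on something with over 40 N, if the wrist force passes 120 N, or if a joint passes its speed limit or range.

## Working session

There is one attempt and no reset: what is moved stays moved. The work goes in short steps, Python scripts to look and compute and a tool call to move; the robot and the scene stay as the last step left them, time stands still between calls to the robot, and variables do not carry over. Pictures are saved under pics/ and viewed, about 8 in all and at most 12, crops included, and the job is handed in when it is done.

Besides the shell and the picture viewer there is one more tool, called after "Request:" as name(argument=value, ...), one argument or row to a line, values as JSON. move_arm: Moves the arm, as the interface text tells. Its arguments: {"type":"object","properties":{"targets":{"type":"array"},"force":{"type":"number"}},"required":["targets"]}

```bash
ls; mkdir -p pics
cat > h.py <<'E'
import numpy as np, cv2
from rig import arm, eyes
from scipy.spatial.transform import Rotation as R
def cap(n,f=None):
    c=eyes.capture(n)
    if f: cv2.imwrite('pics/'+f,c['image'][:,:,::-1])
    return c
def px2w(c,u,v,z):
    T=np.array(c['camera_from_world']); Ri=T[:3,:3].T; o=-Ri@T[:3,3]
    d=Ri@np.array([(u-c['cx'])/c['fx'],(v-c['cy'])/c['fy'],1]); return o+d*(z-o[2])/d[2]
def w2px(c,p):
    q=np.array(c['camera_from_world'])@np.append(p,1); return c['fx']*q[0]/q[2]+c['cx'],c['fy']*q[1]/q[2]+c['cy']
E
python3 - <<'E'
from h import *
import pickle
o={}
for n in('scene','top'):
    o[n]=cap(n,n+'0.png');T=np.array(o[n]['camera_from_world']);print(n,-T[:3,:3].T@T[:3,3],T[:3,:3],o[n]['fx'])
pickle.dump(o,open('c.pkl','wb'))
print(arm.read_state())
E
```

```text
pics
scene [ 0.95048094 -0.09980393  0.81407527] [[ 0.22169595  0.97502222 -0.01351177]
 [ 0.83024184 -0.19600758 -0.52180409]
 [-0.51141899  0.10446382 -0.85295834]] 436.86407232048276
top [ 0.45479629 -0.0152113   0.79801434] [[-0.01341204 -0.99969449 -0.02076151]
 [-0.99782579  0.01472113 -0.0642416 ]
 [ 0.06452761  0.01985475 -0.99771839]] 418.681780799443
{'clock': 0.1, 'joint_pos': array([-1.33254180e+00,  3.07495403e-01,  1.50751164e+00, -2.97729098e-05,
        1.32840254e+00, -7.34902953e-02]), 'joint_velocities': array([ 0.00144307, -0.00217574, -0.0017116 , -0.00150945, -0.00079589,
       -0.00209011]), 'joint_torque': array([ 4.66116326e-04, -4.58528495e+01, -2.52608496e+01, -1.73681502e-05,
        5.55820719e-03, -1.39878125e-05]), 'position': array([ 0.1761913 , -0.54669978,  0.23048649]), 'tool_rot': array([ 9.87875508e-01,  1.55245471e-01, -8.91556289e-05, -9.04194713e-04]), 'contact_force': array([-0.11317518, -0.54808365, -0.7079642 ]), 'torque': array([-0.00736963, -0.00456901,  0.00157   ]), 'width': 0.08560431352696113}
```

View pics/scene0.png

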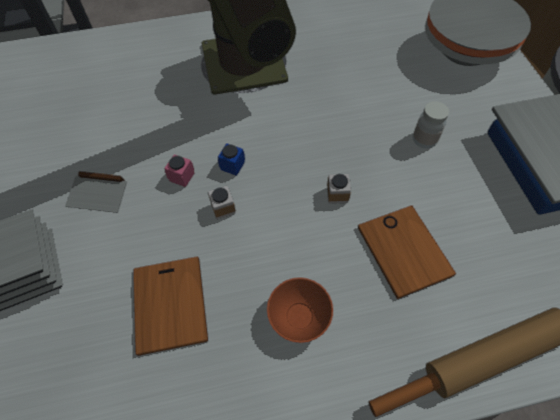

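View pics/top0.png

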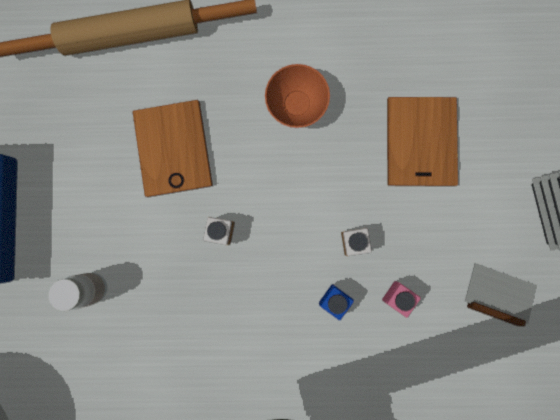

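The top view shows two white tins, with lids at (217,231) and (358,242). The blue tin at (337,302) and the pink one at (402,299) are decoys. The ring board is at (173,148) and the bar board at (423,141). I'll confirm with an enlarged crop and measure.

Run:
```python
from h import *
import pickle
o=pickle.load(open('c.pkl','rb'));c=o['top']
im=c['image'][:,:,::-1]
a=[cv2.resize(im[y:y+50,x:x+66],None,fx=6,fy=6,interpolation=2) for x,y in((185,205),(325,217))]
cv2.imwrite('pics/crop.png',np.hstack(a))
for n,q in(('ring',[(134,109),(200,100),(212,187),(146,196)]),('bar',[(388,97),(457,97),(458,186),(388,186)])):
    P=np.array([px2w(c,u,v,.015) for u,v in q]);d=P[0]-P[3]+P[1]-P[2];print(n,P.mean(0),np.degrees(np.arctan2(d[1],d[0])),np.linalg.norm(P[0]-P[3]),np.linalg.norm(P[0]-P[1]))
for u,v in((217,231),(358,242),(337,302),(402,299)): print(px2w(c,u,v,.06))
```

```text
ring [0.63163495 0.21460054 0.015     ] 8.013454162100999 0.16994539388439747 0.1281280865482522
bar [ 0.63551463 -0.25818581  0.015     ] -1.6450504405144708 0.17001382975616383 0.12990579504965416
[0.47098734 0.12242286 0.06      ]
[ 0.44829846 -0.12550184  0.06      ]
[ 0.34476646 -0.08658425  0.06      ]
[ 0.34874366 -0.19911785  0.06      ]
```

View pics/crop.png

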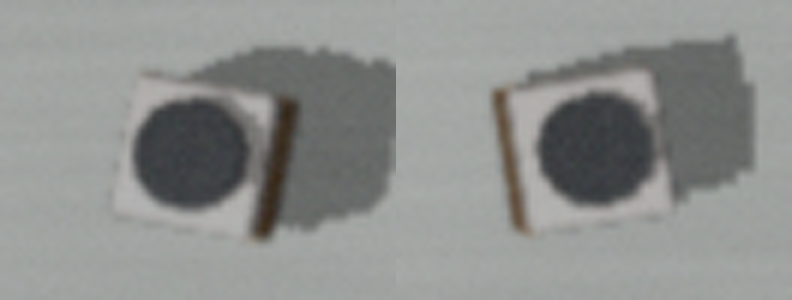

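Both crops show white bodies with brown bands, so these are the tins wanted. Tin A on the left is at (0.471, 0.122) with yaw about -11°. Tin B on the right is at (0.448, -0.1255) with yaw about +8°. I'll grasp tilted 30° back so that a 90° forward turn still leaves the gripper body clear of the board.

```bash
cat >> h.py <<'E'
def frame(yaw,tilt):  # deg; tool x along yaw, tool z tilted forward from straight down by tilt
    return R.from_euler('z',yaw,degrees=True)*R.from_euler('y',-tilt,degrees=True)*R.from_euler('x',180,degrees=True)
def tcp(g,F,back=0): return np.array(g)+F.apply([0,0,.019-back])  # TCP for a grasp point
def plan(p0,F0,p1,F1,n):
    rv=(F0.inv()*F1).as_rotvec()/n; E=R.from_rotvec(rv)
    M=np.zeros((3,3));F=F0
    for k in range(n): M+=F.as_matrix(); F=F*E
    s=np.linalg.solve(M,np.array(p1)-p0)
    print('n',n,'shift',np.round(s/.2,3),'turn',np.round(rv/.08,3)); return np.array(p1),F1
def now():
    s=arm.read_state(); print('t',s['clock'],'q',np.round(s['joint_pos'],2),'p',np.round(s['position'],4),'f',np.round(s['contact_force'],1),'w',s['width'])
    F=R.from_quat(s['tool_rot']); print('R',np.round(F.as_matrix(),3).tolist()); return s['position'],F
E
python3 - <<'E'
from h import *
p,F=now()
F1=frame(8,-30); g=[.448,-.1255,.033]
print(F1.as_matrix())
p,F=plan(p,F,tcp(g,F1,.11),F1,20)
p,F=plan(p,F,tcp(g,F1),F1,10)
E
```

```text
t 0.1 q [-1.33  0.31  1.51 -0.    1.33 -0.07] p [ 0.1762 -0.5467  0.2305] f [-0.1 -0.5 -0.7] w 0.08560431352696113
R [[0.952, 0.307, -0.0], [0.307, -0.952, 0.002], [0.0, -0.002, -1.0]]
[[ 8.57597304e-01  1.39173101e-01 -4.95134034e-01]
 [ 1.20527441e-01 -9.90268069e-01 -6.95865505e-02]
 [-5.00000000e-01  1.11022302e-16 -8.66025404e-01]]
n 20 shift [ 0.107 -0.086  0.005] turn [ 0.027 -0.326  0.105]
n 10 shift [0.    0.    0.055] turn [0. 0. 0.]
```

Request:
move_arm(
  targets=[
    [[-1,0.107,-0.086,0.005,0.027,-0.326,0.105],[-1,0.107,-0.086,0.005,0.027,-0.326,0.105],[-1,0.107,-0.086,0.005,0.027,-0.326,0.105],[-1,0.107,-0.086,0.005,0.027,-0.326,0.105],[-1,0.107,-0.086,0.005,0.027,-0.326,0.105],[-1,0.107,-0.086,0.005,0.027,-0.326,0.105],[-1,0.107,-0.086,0.005,0.027,-0.326,0.105],[-1,0.107,-0.086,0.005,0.027,-0.326,0.105],[-1,0.107,-0.086,0.005,0.027,-0.326,0.105],[-1,0.107,-0.086,0.005,0.027,-0.326,0.105]],
  ],
  force=40,
)

```text
clock: 1.35
position: [0.333, -0.3236, 0.1971]
tool_rot: [0.985, 0.112, -0.131, 0.009]
contact_force: [0.6, -0.9, 0.0]
width: 0.0851
```

Request:
move_arm(
  targets=[
    [[-1,0.107,-0.086,0.005,0.027,-0.326,0.105],[-1,0.107,-0.086,0.005,0.027,-0.326,0.105],[-1,0.107,-0.086,0.005,0.027,-0.326,0.105],[-1,0.107,-0.086,0.005,0.027,-0.326,0.105],[-1,0.107,-0.086,0.005,0.027,-0.326,0.105],[-1,0.107,-0.086,0.005,0.027,-0.326,0.105],[-1,0.107,-0.086,0.005,0.027,-0.326,0.105],[-1,0.107,-0.086,0.005,0.027,-0.326,0.105],[-1,0.107,-0.086,0.005,0.027,-0.326,0.105],[-1,0.107,-0.086,0.005,0.027,-0.326,0.105]],
  ],
)

```text
clock: 2.6
position: [0.4921, -0.1179, 0.1097]
tool_rot: [0.964, 0.067, -0.258, 0.019]
contact_force: [-0.1, -0.2, 0.2]
width: 0.0856
```

Run:
```python
from h import *
p,F=now()
F1=frame(8,-30); g=[.448,-.1255,.033]
print(tcp(g,F1,.11))
plan(p,F,tcp(g,F1),F1,10)
c=cap('scene','s1.png');c=cap('top','t1.png')
```

```text
t 2.6 q [-0.2   0.6   1.46 -0.17  1.57  1.28] p [ 0.4921 -0.1179  0.1097] f [-0.1 -0.2  0.2] w 0.08559346363119484
R [[0.857, 0.14, -0.495], [0.12, -0.99, -0.071], [-0.5, 0.002, -0.866]]
[ 0.4930572  -0.11916762  0.11180831]
n 10 shift [-0.     0.001  0.054] turn [ 0.002  0.001 -0.   ]
```

Request:
move_arm(
  targets=[
    [[-1,0,0,0.09,0,0,0],[-1,0,0,0.09,0,0,0],[-1,0,0,0.09,0,0,0],[-1,0,0,0.09,0,0,0],[-1,0,0,0.09,0,0,0],[-1,0,0,0.09,0,0,0],[0.3,0,0,0,0,0,0],[1,0,0,0,0,0,0],[1,0,0,0,0,0,0],[1,0,0,0,0,0,0]],
  ],
  force=40,
)

```text
clock: 3.95
position: [0.4394, -0.1267, 0.0176]
tool_rot: [0.964, 0.068, -0.257, 0.019]
contact_force: [1.6, -0.1, 4.4]
width: 0.0432
```

Run:
```python
from h import *
p,F=now()
F1=frame(8,-30)
p,F=plan(p,F,p+[.03,0,.2],F,10)
# rotate to tilt 60 about grasp point at (0.5,-.13,.27)
F2=frame(0,60); plan(p,F,tcp([.5,-.13,.27],F2),F2,20)
```

```text
t 3.95 q [-0.23  0.66  1.66 -0.19  1.32  1.3 ] p [ 0.4394 -0.1267  0.0176] f [ 1.6 -0.1  4.4] w 0.04321973864340011
R [[0.859, 0.14, -0.492], [0.12, -0.99, -0.072], [-0.498, 0.003, -0.867]]
n 10 shift [-0.037  0.002 -0.094] turn [0. 0. 0.]
n 20 shift [ 0.015  0.002 -0.009] turn [-0.024  0.978  0.095]
```

Request:
move_arm(
  targets=[
    [[1,-0.037,0.002,-0.094,0,0,0],[1,-0.037,0.002,-0.094,0,0,0],[1,-0.037,0.002,-0.094,0,0,0],[1,-0.037,0.002,-0.094,0,0,0],[1,-0.037,0.002,-0.094,0,0,0],[1,-0.037,0.002,-0.094,0,0,0],[1,-0.037,0.002,-0.094,0,0,0],[1,-0.037,0.002,-0.094,0,0,0],[1,-0.037,0.002,-0.094,0,0,0],[1,-0.037,0.002,-0.094,0,0,0]],
  ],
)

```text
clock: 5.2
position: [0.4682, -0.1256, 0.2171]
tool_rot: [0.964, 0.068, -0.258, 0.019]
contact_force: [0.2, 0.3, -1.2]
width: 0.0438
```

Request:
move_arm(
  targets=[
    [[1,0.015,0.002,-0.009,-0.024,0.978,0.095],[1,0.015,0.002,-0.009,-0.024,0.978,0.095],[1,0.015,0.002,-0.009,-0.024,0.978,0.095],[1,0.015,0.002,-0.009,-0.024,0.978,0.095],[1,0.015,0.002,-0.009,-0.024,0.978,0.095],[1,0.015,0.002,-0.009,-0.024,0.978,0.095],[1,0.015,0.002,-0.009,-0.024,0.978,0.095],[1,0.015,0.002,-0.009,-0.024,0.978,0.095],[1,0.015,0.002,-0.009,-0.024,0.978,0.095],[1,0.015,0.002,-0.009,-0.024,0.978,0.095]],
  ],
)

```text
clock: 6.45
position: [0.4995, -0.1255, 0.2289]
tool_rot: [0.991, 0.036, 0.131, 0.01]
contact_force: [-0.3, 0.7, -2.4]
width: 0.0437
```

Request:
move_arm(
  targets=[
    [[1,0.015,0.002,-0.009,-0.024,0.978,0.095],[1,0.015,0.002,-0.009,-0.024,0.978,0.095],[1,0.015,0.002,-0.009,-0.024,0.978,0.095],[1,0.015,0.002,-0.009,-0.024,0.978,0.095],[1,0.015,0.002,-0.009,-0.024,0.978,0.095],[1,0.015,0.002,-0.009,-0.024,0.978,0.095],[1,0.015,0.002,-0.009,-0.024,0.978,0.095],[1,0.015,0.002,-0.009,-0.024,0.978,0.095],[1,0.015,0.002,-0.009,-0.024,0.978,0.095],[1,0.015,0.002,-0.009,-0.024,0.978,0.095]],
  ],
)

```text
clock: 7.7
position: [0.522, -0.1338, 0.2708]
tool_rot: [0.87, 0.001, 0.493, -0.002]
contact_force: [-0.0, 0.4, -2.7]
width: 0.0436
```

Run:
```python
from h import *
p,F=now()
c=cap('scene');g=p-F.apply([0,0,.019]);u,v=map(int,w2px(c,g));print(u,v)
im=c['image'][:,:,::-1]
cv2.imwrite('pics/s2.png',cv2.resize(im[max(v-75,0):v+75,u-100:u+100],None,fx=4,fy=4,interpolation=2))
```

```text
t 7.7 q [-0.76  0.05  2.33  1.72  0.65 -0.64] p [ 0.522  -0.1338  0.2708] f [-0.   0.4 -2.7] w 0.04359677731420414
R [[0.515, 0.004, 0.857], [0.0, -1.0, 0.005], [0.857, -0.002, -0.515]]
200 148
```

View pics/s2.png

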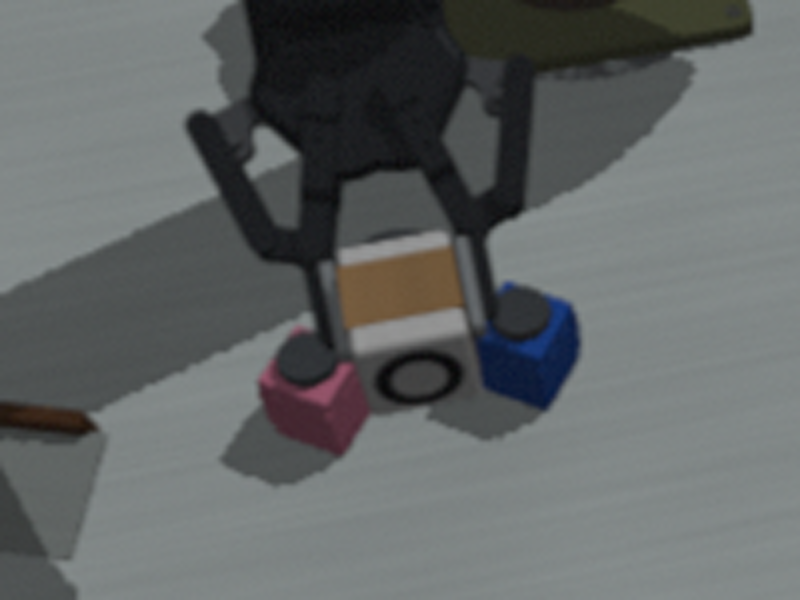

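The underside, around (418,377) in the crop, clearly shows a ring, so tin B goes to the ring board on the left.

Run:
```python
from h import *
p,F=now()
F2=frame(16,60); e=np.array([np.cos(np.radians(16)),np.sin(np.radians(16)),0])
b=np.array([.6316,.2146,0])-.008*e
p,F=plan(p,F,tcp(b+[0,0,.16],F2),F2,20); plan(p,F,tcp(b+[0,0,.044],F2),F2,10);print(p)
```

```text
t 7.75 q [-0.76  0.05  2.33  1.72  0.65 -0.64] p [ 0.5233 -0.1354  0.2722] f [ 0.9 -2.  -1.4] w 0.04363062757233115
R [[0.512, 0.003, 0.859], [-0.0, -1.0, 0.003], [0.859, -0.002, -0.512]]
n 20 shift [-0.006 -0.084  0.051] turn [ 0.148  0.008 -0.088]
n 10 shift [-0.05  -0.     0.029] turn [0. 0. 0.]
[0.63972697 0.21693037 0.1505    ]
```

Request:
move_arm(
  targets=[
    [[1,-0.006,-0.084,0.051,0.148,0.008,-0.088],[1,-0.006,-0.084,0.051,0.148,0.008,-0.088],[1,-0.006,-0.084,0.051,0.148,0.008,-0.088],[1,-0.006,-0.084,0.051,0.148,0.008,-0.088],[1,-0.006,-0.084,0.051,0.148,0.008,-0.088],[1,-0.006,-0.084,0.051,0.148,0.008,-0.088],[1,-0.006,-0.084,0.051,0.148,0.008,-0.088],[1,-0.006,-0.084,0.051,0.148,0.008,-0.088],[1,-0.006,-0.084,0.051,0.148,0.008,-0.088],[1,-0.006,-0.084,0.051,0.148,0.008,-0.088]],
  ],
)

```text
clock: 9.0
position: [0.6012, 0.0366, 0.2188]
tool_rot: [0.871, 0.063, 0.486, -0.039]
contact_force: [1.1, -0.4, -2.0]
width: 0.0434
```

Request:
move_arm(
  targets=[
    [[1,-0.006,-0.084,0.051,0.148,0.008,-0.088],[1,-0.006,-0.084,0.051,0.148,0.008,-0.088],[1,-0.006,-0.084,0.051,0.148,0.008,-0.088],[1,-0.006,-0.084,0.051,0.148,0.008,-0.088],[1,-0.006,-0.084,0.051,0.148,0.008,-0.088],[1,-0.006,-0.084,0.051,0.148,0.008,-0.088],[1,-0.006,-0.084,0.051,0.148,0.008,-0.088],[1,-0.006,-0.084,0.051,0.148,0.008,-0.088],[1,-0.006,-0.084,0.051,0.148,0.008,-0.088],[1,-0.006,-0.084,0.051,0.148,0.008,-0.088]],
  ],
)

```text
clock: 10.25
position: [0.6455, 0.2182, 0.1569]
tool_rot: [0.863, 0.122, 0.485, -0.074]
contact_force: [-0.8, -0.0, -1.3]
width: 0.0436
```

Run:
```python
from h import *
p,F=now()
F2=frame(16,60); e=np.array([np.cos(np.radians(16)),np.sin(np.radians(16)),0])
b=np.array([.6316,.2146,0])-.008*e
plan(p,F,tcp(b+[0,0,.044],F2),F2,10)
```

```text
t 10.25 q [ 0.24  0.46  2.25  3.06  0.59 -1.52] p [0.6455 0.2182 0.1569] f [-0.8 -0.  -1.3] w 0.04358904999648967
R [[0.5, 0.282, 0.819], [0.138, -0.959, 0.246], [0.855, -0.01, -0.518]]
n 10 shift [-0.054  0.     0.029] turn [-0.013  0.027 -0.006]
```

Request:
move_arm(
  targets=[
    [[1,-0.054,0,0.029,-0.013,0.027,-0.006],[1,-0.054,0,0.029,-0.013,0.027,-0.006],[1,-0.054,0,0.029,-0.013,0.027,-0.006],[1,-0.054,0,0.029,-0.013,0.027,-0.006],[1,-0.054,0,0.029,-0.013,0.027,-0.006],[1,-0.054,0,0.029,-0.013,0.027,-0.006],[1,-0.054,0,0.029,-0.013,0.027,-0.006],[1,-0.054,0,0.029,-0.013,0.027,-0.006],[1,-0.054,0,0.029,-0.013,0.027,-0.006],[1,0,0,0,0,0,0]],
  ],
)

```text
clock: 11.5
position: [0.6464, 0.2183, 0.0467]
tool_rot: [0.859, 0.12, 0.493, -0.069]
contact_force: [0.1, 0.1, -2.3]
width: 0.0437
```

Run:
```python
from h import *
p,F=now()
F2=frame(16,60); e=np.array([np.cos(np.radians(16)),np.sin(np.radians(16)),0])
b=np.array([.6316,.2146,0])-.008*e
plan(p,F,tcp(b+[0,0,.038],F2),F2,8)
c=cap('scene');g=p-F.apply([0,0,.019]);print(g);u,v=map(int,w2px(c,g));print(u,v)
im=c['image'][:,:,::-1]
cv2.imwrite('pics/s3.png',cv2.resize(im[max(v-75,0):v+75,u-100:u+100],None,fx=4,fy=4,interpolation=2))
```

```text
t 11.5 q [ 0.25  0.77  2.33  3.11  1.   -1.57] p [0.6464 0.2183 0.0467] f [ 0.1  0.1 -2.3] w 0.043696436958964455
R [[0.485, 0.275, 0.83], [0.138, -0.962, 0.237], [0.863, -0.0, -0.504]]
n 8 shift [-0.012 -0.     0.002] turn [ 0.001  0.008 -0.001]
[0.6306074  0.2138406  0.05624502]
408 238
```

View pics/s3.png

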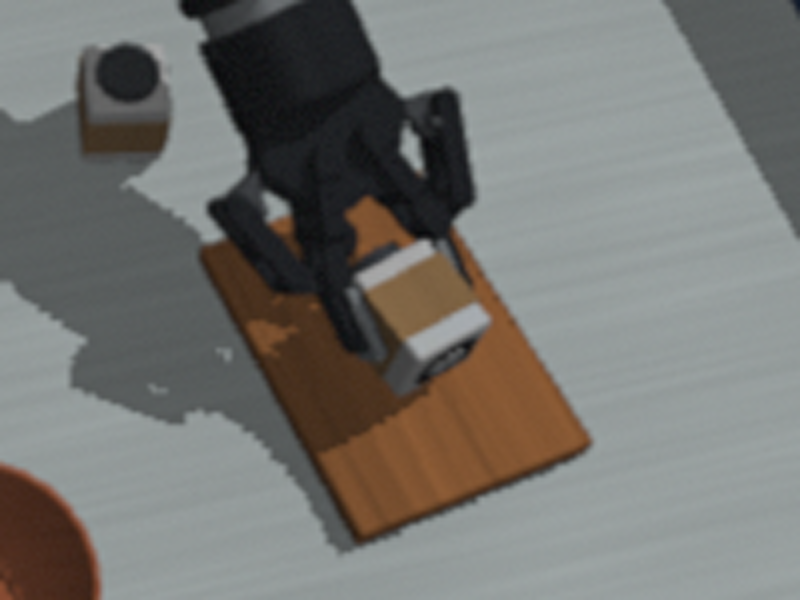

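The ring tin is held above the middle of the ring board, level and with its side down, and the hand is clear of the board. Next I lower it slowly.

Request:
move_arm(
  targets=[
    [[1,-0.012,0,0.002,0,0.008,0],[1,-0.012,0,0.002,0,0.008,0],[1,-0.012,0,0.002,0,0.008,0],[1,-0.012,0,0.002,0,0.008,0],[1,-0.012,0,0.002,0,0.008,0],[1,-0.012,0,0.002,0,0.008,0],[1,-0.012,0,0.002,0,0.008,0],[1,0,0,0,0,0,0],[1,0,0,0,0,0,0],[1,0,0,0,0,0,0]],
  ],
)

```text
clock: 12.8
position: [0.6476, 0.2192, 0.0329]
tool_rot: [0.858, 0.12, 0.494, -0.069]
contact_force: [-0.7, 0.0, -1.2]
width: 0.0435
```

Run:
```python
from h import *
p,F=now();print(p-F.apply([0,0,.019]))
F2=frame(16,60); e=np.array([np.cos(np.radians(16)),np.sin(np.radians(16)),0])
b=np.array([.6316,.2146,0])-.008*e
plan(p,F,tcp(b+[0,0,.036],F2),F2,8)
```

```text
t 12.8 q [ 0.25  0.81  2.33  3.12  1.04 -1.57] p [0.6476 0.2192 0.0329] f [-0.7  0.  -1.2] w 0.043451269262773075
R [[0.483, 0.274, 0.831], [0.138, -0.962, 0.237], [0.864, 0.0, -0.503]]
[0.63180046 0.21471255 0.04248925]
n 8 shift [-0.006  0.    -0.002] turn [ 0.003  0.005 -0.001]
```

Run:
```python
from h import *
p,F=now()
y=-8
F2=frame(y,60); e=np.array([np.cos(np.radians(y)),np.sin(np.radians(y)),0])
b=np.array([.6316,.2146,0])-.008*e
p,F=plan(p,F,tcp(b+[0,0,.046],F2),F2,10)
p,F=plan(p,F,tcp(b+[0,0,.036],F2),F2,10)
```

```text
t 12.8 q [ 0.25  0.81  2.33  3.12  1.04 -1.57] p [0.6476 0.2192 0.0329] f [-0.7  0.  -1.2] w 0.043451269262773075
R [[0.483, 0.274, 0.831], [0.138, -0.962, 0.237], [0.864, 0.0, -0.503]]
n 10 shift [-0.001  0.003 -0.004] turn [-0.451  0.004  0.261]
n 10 shift [-0.004 -0.     0.003] turn [0. 0. 0.]
```

Request:
move_arm(
  targets=[
    [[1,0.014,0.003,-0.004,-0.451,0.004,0.261],[1,-0.001,0.003,-0.004,-0.451,0.004,0.261],[1,-0.001,0.003,-0.004,-0.451,0.004,0.261],[1,-0.001,0.003,-0.004,-0.451,0.004,0.261],[1,-0.001,0.003,-0.004,-0.451,0.004,0.261],[1,-0.001,0.003,-0.004,-0.451,0.004,0.261],[1,-0.001,0.003,-0.004,-0.451,0.004,0.261],[1,-0.001,0.003,-0.004,-0.451,0.004,0.261],[1,-0.001,0.003,-0.004,-0.451,0.004,0.261],[1,-0.001,0.003,-0.004,-0.451,0.004,0.261]],
  ],
)

```text
clock: 14.05
position: [0.6416, 0.2129, 0.0378]
tool_rot: [0.864, -0.061, 0.499, 0.035]
contact_force: [0.3, 0.1, -1.9]
width: 0.0435
```

Run:
```python
from h import *
p,F=now();print(p-F.apply([0,0,.019]))
y=-8
F2=frame(y,60); e=np.array([np.cos(np.radians(y)),np.sin(np.radians(y)),0])
b=np.array([.6316,.2146,0])-.008*e
p,F=plan(p,F,tcp(b+[0,0,.036],F2),F2,8);print(b)
```

```text
t 14.05 q [ 0.57  0.78  2.21  3.92  0.93 -1.7 ] p [0.6416 0.2129 0.0378] f [ 0.3  0.1 -1.9] w 0.04351727203179784
R [[0.495, -0.141, 0.857], [-0.07, -0.99, -0.122], [0.866, 0.0, -0.5]]
[0.62527763 0.21522891 0.04733964]
n 8 shift [-0.007 -0.     0.003] turn [ 0.002 -0.    -0.001]
[0.62367786 0.21571338 0.        ]
```

Request:
move_arm(
  targets=[
    [[1,-0.007,0,0.003,0,0,0],[1,-0.007,0,0.003,0,0,0],[1,-0.007,0,0.003,0,0,0],[1,-0.007,0,0.003,0,0,0],[1,-0.007,0,0.003,0,0,0],[1,-0.007,0,0.003,0,0,0],[1,-0.007,0,0.003,0,0,0],[1,-0.007,0,0.003,0,0,0],[1,0,0,0,0,0,0],[1,0,0,0,0,0,0]],
  ],
)

```text
clock: 15.3
position: [0.6408, 0.2129, 0.0289]
tool_rot: [0.862, -0.06, 0.502, 0.035]
contact_force: [-6.3, -0.0, 11.0]
width: 0.0434
```

Request:
move_arm(
  targets=[
    [[0.3,0,0,0,0,0,0],[-0.3,0,0,0,0,0,0],[-0.8,0,0,0,0,0,0],[-0.8,0,0,0,0,0,0],[-0.8,0.04,0,-0.023,0,0,0],[-0.8,0.08,0,-0.046,0,0,0],[-0.8,0.1,0,-0.058,0,0,0],[-0.8,0.1,0,-0.058,0,0,0],[-0.8,0.1,0,-0.058,0,0,0],[-0.8,0.1,0,-0.058,0,0,0]],
  ],
)

```text
clock: 16.55
position: [0.6399, 0.213, 0.147]
tool_rot: [0.864, -0.06, 0.499, 0.035]
contact_force: [-0.2, 0.1, 0.2]
width: 0.0767
```

Run:
```python
from h import *
p,F=now()
c=cap('scene');im=c['image'][:,:,::-1]
u,v=map(int,w2px(c,[.63,.21,.04]));print(u,v)
cv2.imwrite('pics/s4.png',cv2.resize(im[v-75:v+75,u-100:u+100],None,fx=4,fy=4,interpolation=2))
# to A
F1=frame(-11,-30); g=[.471,.1224,.033]
p1=tcp(g,F1,.12)+[0,0,.03];print(p1)
plan(p,F,p1,F1,20)
```

```text
t 16.55 q [ 0.57  0.52  2.16  4.15  0.74 -2.02] p [0.6399 0.213  0.147 ] f [-0.2  0.1  0.2] w 0.0767215735510785
R [[0.495, -0.139, 0.858], [-0.069, -0.99, -0.121], [0.866, 0.0, -0.5]]
404 242
[0.52057217 0.11276415 0.15046857]
n 20 shift [-0.027  0.03  -0.009] turn [-0.009 -0.982  0.035]
```

View pics/s4.png

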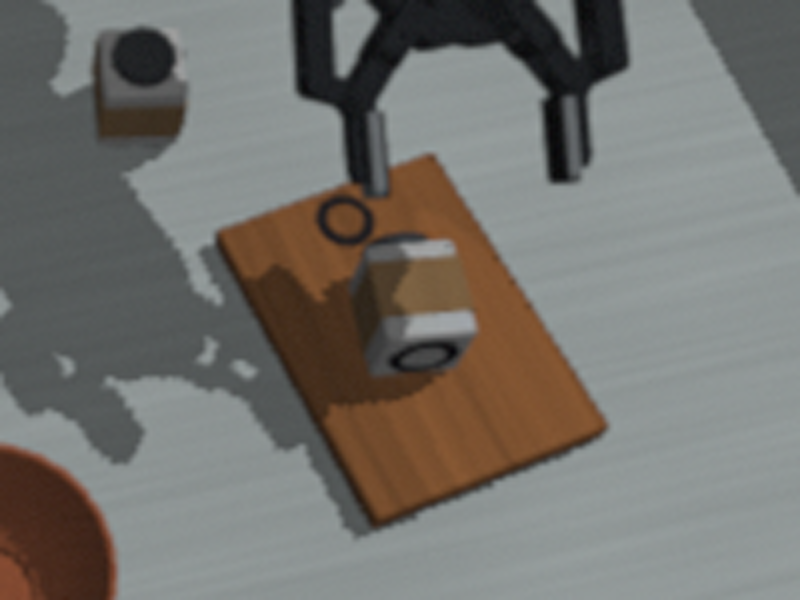

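The ring tin lies flat on its side near the middle of the ring board; in the crop the tin is at (415,305) and the board centre at about (410,340). Next is tin A. I'll unwind the wrist by reversing the earlier path.

Run:
```python
from h import *
p,F=now()
F2=frame(28,60)
p,F=plan(p,F,[.58,.15,.27],F2,10)
F1=frame(-11,-30); g=[.471,.1224,.033]
p1=tcp(g,F1,.12)+[0,0,.03];print(p1)
plan(p,F,p1,F1,22)
```

```text
t 16.6 q [ 0.57  0.51  2.16  4.15  0.74 -2.03] p [0.641  0.2134 0.1509] f [0.2 0.6 2.7] w 0.07697501510027045
R [[0.49, -0.139, 0.861], [-0.07, -0.99, -0.12], [0.869, -0.002, -0.495]]
n 10 shift [ 0.034  0.027 -0.06 ] turn [ 0.68  -0.008 -0.393]
[0.52057217 0.11276415 0.15046857]
n 22 shift [-0.024  0.011  0.023] turn [-0.111 -0.855  0.413]
```

Request:
move_arm(
  targets=[
    [[-1,0.034,0.027,-0.06,0.68,-0.008,-0.393],[-1,0.034,0.027,-0.06,0.68,-0.008,-0.393],[-1,0.034,0.027,-0.06,0.68,-0.008,-0.393],[-1,0.034,0.027,-0.06,0.68,-0.008,-0.393],[-1,0.034,0.027,-0.06,0.68,-0.008,-0.393],[-1,0.034,0.027,-0.06,0.68,-0.008,-0.393],[-1,0.034,0.027,-0.06,0.68,-0.008,-0.393],[-1,0.034,0.027,-0.06,0.68,-0.008,-0.393],[-1,0.034,0.027,-0.06,0.68,-0.008,-0.393],[-1,0.034,0.027,-0.06,0.68,-0.008,-0.393]],
  ],
)

```text
clock: 17.85
position: [0.5821, 0.1551, 0.2619]
tool_rot: [0.843, 0.2, 0.486, -0.117]
contact_force: [-0.3, 0.9, 1.0]
width: 0.0854
```

Run:
```python
from h import *
p,F=now()
F1=frame(-11,-30); g=[.471,.1224,.033]
p1=tcp(g,F1,.12)+[0,0,.03]
plan(p,F,p1,F1,22)
```

```text
t 17.85 q [-0.11  0.15  2.26  1.98  0.54 -0.79] p [0.5821 0.1551 0.2619] f [-0.3  0.9  1. ] w 0.08543938045872111
R [[0.448, 0.451, 0.772], [0.224, -0.893, 0.391], [0.866, -0.003, -0.501]]
n 22 shift [-0.024  0.012  0.021] turn [-0.109 -0.856  0.4  ]
```

Request:
move_arm(
  targets=[
    [[-1,-0.024,0.012,0.021,-0.109,-0.856,0.4],[-1,-0.024,0.012,0.021,-0.109,-0.856,0.4],[-1,-0.024,0.012,0.021,-0.109,-0.856,0.4],[-1,-0.024,0.012,0.021,-0.109,-0.856,0.4],[-1,-0.024,0.012,0.021,-0.109,-0.856,0.4],[-1,-0.024,0.012,0.021,-0.109,-0.856,0.4],[-1,-0.024,0.012,0.021,-0.109,-0.856,0.4],[-1,-0.024,0.012,0.021,-0.109,-0.856,0.4],[-1,-0.024,0.012,0.021,-0.109,-0.856,0.4],[-1,-0.024,0.012,0.021,-0.109,-0.856,0.4]],
  ],
)

```text
clock: 19.1
position: [0.581, 0.1397, 0.2001]
tool_rot: [0.977, 0.081, 0.176, -0.087]
contact_force: [0.4, -0.1, -0.3]
width: 0.0853
```

Request:
move_arm(
  targets=[
    [[-1,-0.024,0.012,0.021,-0.109,-0.856,0.4],[-1,-0.024,0.012,0.021,-0.109,-0.856,0.4],[-1,-0.024,0.012,0.021,-0.109,-0.856,0.4],[-1,-0.024,0.012,0.021,-0.109,-0.856,0.4],[-1,-0.024,0.012,0.021,-0.109,-0.856,0.4],[-1,-0.024,0.012,0.021,-0.109,-0.856,0.4],[-1,-0.024,0.012,0.021,-0.109,-0.856,0.4],[-1,-0.024,0.012,0.021,-0.109,-0.856,0.4],[-1,-0.024,0.012,0.021,-0.109,-0.856,0.4],[-1,-0.024,0.012,0.021,-0.109,-0.856,0.4]],
  ],
)

```text
clock: 20.35
position: [0.5371, 0.1202, 0.1546]
tool_rot: [0.983, -0.056, -0.173, -0.039]
contact_force: [1.0, -0.2, -1.3]
width: 0.0855
```

Run:
```python
from h import *
p,F=now()
F1=frame(-11,-30); g=[.471,.1224,.033]
p,F=plan(p,F,tcp(g,F1,.1),F1,6)
plan(p,F,tcp(g,F1),F1,8)
```

```text
t 20.35 q [0.06 0.51 1.43 0.12 1.54 1.72] p [0.5371 0.1202 0.1546] f [ 1.  -0.2 -1.3] w 0.08549614567982664
R [[0.934, -0.123, -0.336], [-0.096, -0.991, 0.096], [-0.345, -0.058, -0.937]]
n 6 shift [-0.002  0.009  0.047] turn [-0.049 -0.352  0.18 ]
n 8 shift [-0.     0.     0.063] turn [0. 0. 0.]
```

Request:
move_arm(
  targets=[
    [[-1,-0.002,0.009,0.047,-0.049,-0.352,0.18],[-1,-0.002,0.009,0.047,-0.049,-0.352,0.18],[-1,-0.002,0.009,0.047,-0.049,-0.352,0.18],[-1,-0.002,0.009,0.047,-0.049,-0.352,0.18],[-1,-0.002,0.009,0.047,-0.049,-0.352,0.18],[-1,-0.002,0.009,0.047,-0.049,-0.352,0.18],[-1,0,0,0.063,0,0,0],[-1,0,0,0.063,0,0,0],[-1,0,0,0,0,0,0],[-1,0,0,0,0,0,0]],
  ],
)

```text
clock: 21.6
position: [0.4995, 0.118, 0.0825]
tool_rot: [0.962, -0.092, -0.256, -0.025]
contact_force: [-0.2, -0.1, 0.8]
width: 0.0856
```

Run:
```python
from h import *
p,F=now()
F1=frame(-11,-30); g=[.471,.1224,.033]
plan(p,F,tcp(g,F1),F1,6)
```

```text
t 21.6 q [0.06 0.63 1.48 0.12 1.54 1.78] p [0.4995 0.118  0.0825] f [-0.2 -0.1  0.8] w 0.08555828554506115
R [[0.853, -0.19, -0.487], [-0.164, -0.982, 0.096], [-0.496, -0.002, -0.868]]
n 6 shift [-0.     0.001  0.064] turn [-0.002 -0.009  0.004]
```

Request:
move_arm(
  targets=[
    [[-1,0,0.001,0.064,0,-0.009,0],[-1,0,0.001,0.064,0,-0.009,0],[-1,0,0.001,0.064,0,-0.009,0],[-1,0,0.001,0.064,0,-0.009,0],[-1,0,0.001,0.064,0,-0.009,0],[-1,0,0.001,0.06,0,-0.009,0],[0.3,0,0,0,0,0,0],[1,0,0,0,0,0,0],[1,0,0,0,0,0,0],[1,0,0,0,0,0,0]],
  ],
  force=40,
)

```text
clock: 22.85
position: [0.463, 0.1242, 0.0167]
tool_rot: [0.962, -0.092, -0.257, -0.026]
contact_force: [2.0, 0.5, 2.1]
width: 0.0437
```

Run:
```python
from h import *
p,F=now();print(p-F.apply([0,0,.019]))
p,F=plan(p,F,p+[.03,-.03,.2],F,10)
F2=frame(0,60); plan(p,F,tcp([.5,0.0,.27],F2),F2,20)
```

```text
t 22.85 q [0.07 0.68 1.61 0.13 1.36 1.77] p [0.463  0.1242 0.0167] f [2.  0.5 2.1] w 0.043701187477863765
R [[0.851, -0.19, -0.49], [-0.164, -0.982, 0.097], [-0.499, -0.002, -0.867]]
[0.4722543  0.12234528 0.03314428]
n 10 shift [-0.035  0.012 -0.095] turn [0. 0. 0.]
n 20 shift [ 0.012  0.022 -0.011] turn [ 0.033  0.978 -0.129]
```

Run:
```python
from h import *
p,F=now()
p,F=plan(p,F,p+[.03,-.03,.2],F,10)
F2=frame(20,60); plan(p,F,tcp([.53,-0.04,.27],F2),F2,20)
```

```text
t 22.85 q [0.07 0.68 1.61 0.13 1.36 1.77] p [0.463  0.1242 0.0167] f [2.  0.5 2.1] w 0.043701187477863765
R [[0.851, -0.19, -0.49], [-0.164, -0.982, 0.097], [-0.499, -0.002, -0.867]]
n 10 shift [-0.035  0.012 -0.095] turn [0. 0. 0.]
n 20 shift [ 0.015  0.031 -0.012] turn [ 0.096  0.955 -0.362]
```

Request:
move_arm(
  targets=[
    [[1,-0.035,0.012,-0.095,0,0,0],[1,-0.035,0.012,-0.095,0,0,0],[1,-0.035,0.012,-0.095,0,0,0],[1,-0.035,0.012,-0.095,0,0,0],[1,-0.035,0.012,-0.095,0,0,0],[1,-0.035,0.012,-0.095,0,0,0],[1,-0.035,0.012,-0.095,0,0,0],[1,-0.035,0.012,-0.095,0,0,0],[1,-0.035,0.012,-0.095,0,0,0],[1,-0.035,0.012,-0.095,0,0,0]],
  ],
)

```text
clock: 24.1
position: [0.4911, 0.0933, 0.2162]
tool_rot: [0.961, -0.092, -0.258, -0.025]
contact_force: [1.0, 0.4, -2.6]
width: 0.0434
```

Request:
move_arm(
  targets=[
    [[1,0.015,0.031,-0.012,0.096,0.955,-0.362],[1,0.015,0.031,-0.012,0.096,0.955,-0.362],[1,0.015,0.031,-0.012,0.096,0.955,-0.362],[1,0.015,0.031,-0.012,0.096,0.955,-0.362],[1,0.015,0.031,-0.012,0.096,0.955,-0.362],[1,0.015,0.031,-0.012,0.096,0.955,-0.362],[1,0.015,0.031,-0.012,0.096,0.955,-0.362],[1,0.015,0.031,-0.012,0.096,0.955,-0.362],[1,0.015,0.031,-0.012,0.096,0.955,-0.362],[1,0.015,0.031,-0.012,0.096,0.955,-0.362]],
  ],
)

```text
clock: 25.35
position: [0.5181, 0.0277, 0.2291]
tool_rot: [0.989, 0.033, 0.128, -0.061]
contact_force: [0.8, -1.0, -2.6]
width: 0.0436
```

Request:
move_arm(
  targets=[
    [[1,0.015,0.031,-0.012,0.096,0.955,-0.362],[1,0.015,0.031,-0.012,0.096,0.955,-0.362],[1,0.015,0.031,-0.012,0.096,0.955,-0.362],[1,0.015,0.031,-0.012,0.096,0.955,-0.362],[1,0.015,0.031,-0.012,0.096,0.955,-0.362],[1,0.015,0.031,-0.012,0.096,0.955,-0.362],[1,0.015,0.031,-0.012,0.096,0.955,-0.362],[1,0.015,0.031,-0.012,0.096,0.955,-0.362],[1,0.015,0.031,-0.012,0.096,0.955,-0.362],[1,0.015,0.031,-0.012,0.096,0.955,-0.362]],
  ],
)

```text
clock: 26.6
position: [0.542, -0.0337, 0.2604]
tool_rot: [0.853, 0.151, 0.493, -0.087]
contact_force: [-0.2, 0.6, -2.5]
width: 0.0435
```

Run:
```python
from h import *
p,F=now()
c=cap('scene');g=p-F.apply([0,0,.019]);u,v=map(int,w2px(c,g));print(u,v)
im=c['image'][:,:,::-1]
cv2.imwrite('pics/s5.png',cv2.resize(im[max(v-75,0):v+75,u-100:u+100],None,fx=4,fy=4,interpolation=2))
y=2
F2=frame(y,60); e=np.array([np.cos(np.radians(y)),np.sin(np.radians(y)),0])
b=np.array([.6355,-.2582,0])-.008*e
p,F=plan(p,F,tcp(b+[0,0,.16],F2),F2,20)
```

```text
t 26.6 q [-0.69  0.14  2.3   1.58  0.84 -0.72] p [ 0.542  -0.0337  0.2604] f [-0.2  0.6 -2.5] w 0.04351890542938331
R [[0.469, 0.343, 0.814], [0.173, -0.939, 0.297], [0.866, 0.001, -0.499]]
263 152
n 20 shift [-0.017  0.06   0.026] turn [-0.17  -0.001  0.099]
```

View pics/s5.png

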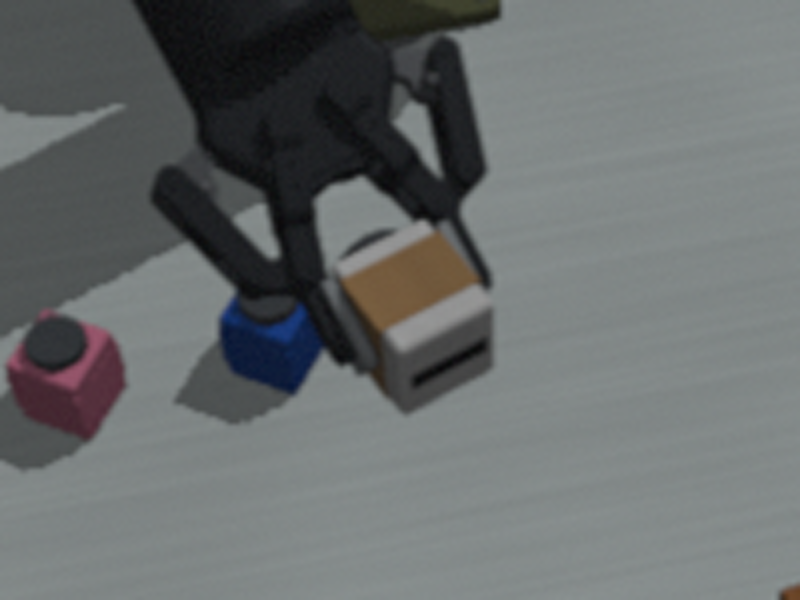

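The underside, at (450,365) in the crop, shows a straight bar, so this tin goes to the bar board on the right.

Request:
move_arm(
  targets=[
    [[1,-0.017,0.06,0.026,-0.17,0,0.099],[1,-0.017,0.06,0.026,-0.17,0,0.099],[1,-0.017,0.06,0.026,-0.17,0,0.099],[1,-0.017,0.06,0.026,-0.17,0,0.099],[1,-0.017,0.06,0.026,-0.17,0,0.099],[1,-0.017,0.06,0.026,-0.17,0,0.099],[1,-0.017,0.06,0.026,-0.17,0,0.099],[1,-0.017,0.06,0.026,-0.17,0,0.099],[1,-0.017,0.06,0.026,-0.17,0,0.099],[1,-0.017,0.06,0.026,-0.17,0,0.099]],
  ],
)

```text
clock: 27.9
position: [0.6028, -0.142, 0.2043]
tool_rot: [0.862, 0.082, 0.497, -0.048]
contact_force: [-0.1, -0.4, -1.7]
width: 0.0435
```

Request:
move_arm(
  targets=[
    [[1,-0.017,0.06,0.026,-0.17,0,0.099],[1,-0.017,0.06,0.026,-0.17,0,0.099],[1,-0.017,0.06,0.026,-0.17,0,0.099],[1,-0.017,0.06,0.026,-0.17,0,0.099],[1,-0.017,0.06,0.026,-0.17,0,0.099],[1,-0.017,0.06,0.026,-0.17,0,0.099],[1,-0.017,0.06,0.026,-0.17,0,0.099],[1,-0.017,0.06,0.026,-0.17,0,0.099],[1,-0.017,0.06,0.026,-0.17,0,0.099],[1,-0.017,0.06,0.026,-0.17,0,0.099]],
  ],
)

```text
clock: 29.15
position: [0.6449, -0.2575, 0.1487]
tool_rot: [0.866, 0.014, 0.499, -0.009]
contact_force: [0.4, 0.7, -1.7]
width: 0.0435
```

Run:
```python
from h import *
p,F=now()
y=2
F2=frame(y,60); e=np.array([np.cos(np.radians(y)),np.sin(np.radians(y)),0])
b=np.array([.6355,-.2582,0])-.008*e
p,F=plan(p,F,tcp(b+[0,0,.047],F2),F2,10)
```

```text
t 29.15 q [-0.79  0.52  2.14  1.99  0.77 -1.05] p [ 0.6449 -0.2575  0.1487] f [ 0.4  0.7 -1.7] w 0.04351647773877873
R [[0.501, 0.034, 0.865], [0.016, -0.999, 0.03], [0.865, -0.001, -0.501]]
n 10 shift [-0.048  0.     0.027] turn [ 0.     0.002 -0.002]
```

Request:
move_arm(
  targets=[
    [[1,-0.048,0,0.027,0,0,0],[1,-0.048,0,0.027,0,0,0],[1,-0.048,0,0.027,0,0,0],[1,-0.048,0,0.027,0,0,0],[1,-0.048,0,0.027,0,0,0],[1,-0.048,0,0.027,0,0,0],[1,-0.048,0,0.027,0,0,0],[1,-0.048,0,0.027,0,0,0],[1,-0.048,0,0.027,0,0,0],[1,-0.048,0,0.027,0,0,0]],
  ],
)

```text
clock: 30.4
position: [0.6433, -0.2567, 0.0382]
tool_rot: [0.866, 0.015, 0.499, -0.009]
contact_force: [-0.3, 0.3, -2.2]
width: 0.0435
```

Run:
```python
from h import *
p,F=now();print(p-F.apply([0,0,.019]))
y=2
F2=frame(y,60); e=np.array([np.cos(np.radians(y)),np.sin(np.radians(y)),0])
b=np.array([.6355,-.2582,0])-.008*e
p,F=plan(p,F,tcp(b+[0,0,.036],F2),F2,8)
```

```text
t 30.4 q [-0.79  0.78  2.19  2.22  0.93 -1.41] p [ 0.6433 -0.2567  0.0382] f [-0.3  0.3 -2.2] w 0.04348943540228797
R [[0.501, 0.035, 0.865], [0.016, -0.999, 0.031], [0.865, -0.001, -0.501]]
[ 0.62690787 -0.25727066  0.04772856]
n 8 shift [-0.006  0.001  0.004] turn [-0.001  0.002 -0.002]
```

Request:
move_arm(
  targets=[
    [[1,-0.006,0.001,0.004,0,0,0],[1,-0.006,0.001,0.004,0,0,0],[1,-0.006,0.001,0.004,0,0,0],[1,-0.006,0.001,0.004,0,0,0],[1,-0.006,0.001,0.004,0,0,0],[1,-0.006,0.001,0.004,0,0,0],[1,-0.006,0.001,0.004,0,0,0],[1,-0.006,0.001,0.004,0,0,0],[1,0,0,0,0,0,0],[1,0,0,0,0,0,0]],
  ],
)

```text
clock: 31.65
position: [0.6445, -0.258, 0.029]
tool_rot: [0.865, 0.015, 0.501, -0.009]
contact_force: [-2.4, 1.1, 4.9]
width: 0.0435
```

Contact is felt (about 7 N up), so I release and lift straight up.

Request:
move_arm(
  targets=[
    [[0.3,0,0,0,0,0,0],[-0.3,0,0,0,0,0,0],[-0.8,0,0,0,0,0,0],[-0.8,0,0,0,0,0,0],[-0.8,0.04,0,-0.023,0,0,0],[-0.8,0.08,0,-0.046,0,0,0],[-0.8,0.1,0,-0.058,0,0,0],[-0.8,0.1,0,-0.058,0,0,0],[-0.8,0.1,0,-0.058,0,0,0],[-0.8,0.1,0,-0.058,0,0,0]],
  ],
)

```text
clock: 32.9
position: [0.6439, -0.2581, 0.1489]
tool_rot: [0.866, 0.015, 0.499, -0.009]
contact_force: [0.9, 0.8, 0.2]
width: 0.077
```

Run:
```python
from h import *
p,F=now()
c=cap('scene','s6.png')
```

```text
t 32.9 q [-0.8   0.52  2.14  1.98  0.77 -1.05] p [ 0.6439 -0.2581  0.1489] f [0.9 0.8 0.2] w 0.0770064644307253
R [[0.501, 0.035, 0.865], [0.017, -0.999, 0.031], [0.865, -0.001, -0.501]]
```

View pics/s6.png

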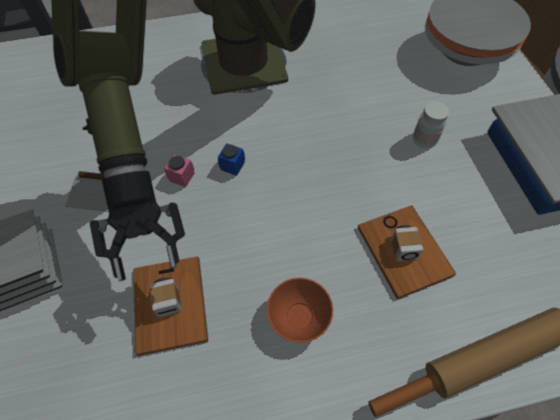

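Each tin lies on its own board: ring tin at (408,244) on the ring board, bar tin at (165,297) on the bar board. The blue and pink tins are untouched. One numeric check, then I hand in.

Run:
```python
from h import *
c=eyes.capture('scene')
print(w2px(c,[.6316,.2146,.037]),w2px(c,[.6355,-.2582,.037]))
print(px2w(c,408,244,.045)-[.6316,.2146,0],px2w(c,165,297,.045)-[.6355,-.2582,0])
print(arm.sign_off())
```

```text
(np.float64(406.2930650099389), np.float64(243.02319367150406)) (np.float64(165.29267472342767), np.float64(297.48226533593606))
[ 0.00601845 -0.0007941   0.045     ] [0.00220158 0.00118608 0.045     ]
the job is handed in; nothing more can be done
None
```

I turned both tins onto their sides, read each mark while the tin was still held in the air, and laid each tin on the board with the same mark. The ring tin is on the left board and the bar tin on the right.

- **Position:** the last check put the ring tin about 6 mm from the middle of its board and the bar tin about 2.5 mm from the middle of its own.
- **Resting flat:** the last picture shows both tins lying flat on their sides. The gripper was open and about 0.15 m above the table, and it read only about 1 N.
- **Time and order:** the job was handed in at about 33 s of the 64 s allowed. The blue and pink tins were not touched.
- **What went wrong:** on the first try at lowering the ring tin, a joint limit kept it about 8 mm too far out. I turned the wrist before setting it down to correct this. No check disagreed after that.

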